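Read out the logger from the middle of the bottle carrier

TASK

The bottle carrier is back from the cold store and its temperature logger, low in the cup in the middle, has to be read out. First stand all three tall bottles from the carrier aside, upright in the shallow steel tray, leaving the petri dish in its cell; then lift the logger out and seat it upright, fully down, in the socket of the reader while the bottles wait in the tray. Finally stand every bottle back upright in the same cell it came from, and leave everything released.

Things in the scene. Friction and masses are not known exactly. Their poses are not given: they have to be found in the camera images.
- carrier: Grey plastic bottle carrier, fixed, 261 mm square, walls 42 mm high. Origin: centre of underside. Dividers 30 mm high along its x and y axes make 4 cells, 125 mm square, centres at x, y = +-64 mm, floor at 4 mm. In the middle a cup, 57 mm outside, 51 inside, rim at 30 mm, floor at 6 mm, holds the logger. Three cells hold a bottle each, one the petri dish; which holds which varies.
- large_bottle: Tall clear glass bottle with a white foil-wrapped cap, the wider of the two glass ones: body 101 mm in diameter up to 142 mm height, then neck and cap 53 mm in diameter up to 225 mm. Origin: centre of underside; z up its axis. About 0.5 kg. Grasp the cap.
- small_bottle: Smaller clear glass bottle with a white foil-wrapped cap: body 87 mm in diameter up to 108 mm height, then neck and cap 53 mm in diameter up to 181 mm. Origin: centre of underside; z up its axis. About 0.4 kg. Grasp the cap.
- can: Square white translucent plastic bottle with a round red screw cap (does not turn): body 68 mm along its x and 94 mm along its y, shoulders up to 206 mm; cap 40 mm in diameter from 206 to 230 mm height. Origin: centre of its underside; z up. About 0.4 kg. Grasp the cap.
- dish: Petri dish with a dark grey medium, 90 mm in diameter, 17 mm high, lying in one cell of the carrier; stays there. Origin: centre of its underside.
- logger: Temperature logger: upright cylinder, 44 mm in diameter and 46 mm high, lower part bright steel, top 13 mm a black ribbed cap. Starts upright in the carrier's cup and stands 22 mm out of it. Origin: centre of its underside; z up its axis. About 0.15 kg.
- reader: White reader, fixed: block 120 mm (x) by 110 mm (y), top at 34 mm, with a round socket ringed in black: 52 mm in diameter, widened to 64 mm at the mouth, floor 16 mm above the underside. On its +x side a display housing 55 mm high, from x = 59 to 95 mm. Origin: underside, straight below the socket's centre. The logger is seated when its underside is on the socket's floor.
- side_tray: Empty shallow steel tray, fixed, 350 mm (its x) by 150 mm (its y) inside, rim 20 mm high, floor 3 mm thick. Origin: centre of its underside. The three bottles fit in a row along its x, about 110 mm apart. It stands on one side of the carrier, the reader on the other; which side varies.

How it is judged:
On the way, in this order (a step that is already met when the one before it is completed fails the run):
1. all three bottles stand upright and released in the steel tray, the logger still in the carrier's cup (x of large_bottle in the frame of side_tray between -0.165 and 0.165 m and y of large_bottle in the frame of side_tray between -0.065 and 0.065 m and z of each of large_bottle, small_bottle, can in the frame of side_tray below 0.012 m and angle between each of large_bottle, small_bottle, can's own z axis and vertical below 0.1 rad and linear speed of each of large_bottle, small_bottle, can below 0.03 m/s and contact force between each of large_bottle, small_bottle, can and the fingers below 0.05 N and x of small_bottle in the frame of side_tray between -0.165 and 0.165 m and y of small_bottle in the frame of side_tray between -0.065 and 0.065 m and x of can in the frame of side_tray between -0.165 and 0.165 m and y of can in the frame of side_tray between -0.065 and 0.065 m and distance of logger from where it was at the start of the episode below 0.01 m), for 0.2 s.
2. the logger is seated and released in the reader's socket while the bottles still stand in the tray (horizontal distance between logger and reader below 0.008 m and z of logger in the frame of reader between 0.01 and 0.021 m and angle between each of logger, large_bottle, small_bottle, can's own z axis and vertical below 0.1 rad and linear speed of logger below 0.02 m/s and contact force between logger and the fingers below 0.05 N and x of large_bottle in the frame of side_tray between -0.165 and 0.165 m and y of large_bottle in the frame of side_tray between -0.065 and 0.065 m and z of each of large_bottle, small_bottle, can in the frame of side_tray below 0.012 m and linear speed of each of large_bottle, small_bottle, can below 0.03 m/s and x of small_bottle in the frame of side_tray between -0.165 and 0.165 m and y of small_bottle in the frame of side_tray between -0.065 and 0.065 m and x of can in the frame of side_tray between -0.165 and 0.165 m and y of can in the frame of side_tray between -0.065 and 0.065 m), for 0.2 s.
At the end, for the whole second after the job is handed in: Logger upright in the reader's socket (8 mm off centre, 5 mm off its floor at most); each bottle upright (0.1 rad) on the floor of its own cell, within 40 mm of its start; petri dish within 30 mm of its start; all released and at rest (horizontal distance between logger and reader below 0.008 m and z of logger in the frame of reader between 0.01 and 0.021 m and angle between each of logger, large_bottle, small_bottle, can's own z axis and vertical below 0.1 rad and linear speed of each of logger, large_bottle, small_bottle, can below 0.02 m/s and distance of each of large_bottle, small_bottle, can from where it was at the start of the episode below 0.04 m and z of each of large_bottle, small_bottle, can in the frame of carrier below 0.013 m and distance of dish from where it was at the start of the episode below 0.03 m); the robot touches nothing.
It fails at once if a bottle is tipped over (angle between any of large_bottle, small_bottle, can's own z axis and vertical above 0.6 rad).
It fails at once if the petri dish is taken from its cell (distance of dish from where it was at the start of the episode above 0.06 m).
It also fails if it takes over 147 s, if anything falls off the work surface, if the arm or the gripper's body presses on something with over 40 N, if the wrist force passes 120 N, or if a joint passes its speed limit or range.

ROBOT

A 7-joint arm with a two-finger parallel gripper is mounted at the origin on a cart in front of the work surface, level with it; the furniture and walls round the work are solid. World frame = base frame: x ahead of the robot, y to its left, z up, the work surface at z = 0. Lengths are in m, angles in rad, forces in N, time in s.
With the tool pointing down it reaches from about 0.425 to 0.875 m from the base axis. Payload 4.7 kg.
Tool frame: the origin (TCP) lies midway between the tips of the shut fingers; the grasp point (between the pads) lies 19 mm behind it; z points along the fingers, y is the line along which they close (so a half turn about z gives the same grasp; the last joint's range is limited). The gripper opens to 87 mm and grips with 3 to 60 N. Pads are 19 mm wide; open, the fingers measure 117 mm over their backs; the gripper's body (75 mm by 190 mm) begins 51 mm behind the grasp point.
Start: joints at [1.147, 0.321, -0.07, 1.45, 0.023, 1.371, -0.057], TCP at [0.276, -0.589, 0.223] pointing down, gripper open.
Joint ranges: [-2.86, 2.86], [-0.3, 2.09], [-1.38, 1.24], [0.06, 2.45], [-1.56, 4.7], [0.09, 2.05], [-2.69, 2.69]. Speed limits (rad/s): [2.57, 2.57, 3.14, 3.14, 3.14, 3.14, 3.14].

INTERFACE

Orientations are given as a rotation vector (axis times angle).
In Python, from bench import monitor, cams, workorder gives the robot as it stands.
- The arm moves only by the tool move_arm, never from a script. Its arguments are lists of equal length, an entry for each row: "slide": the shift along the tool's x, y, z in cm, a list of three; "roll": the turn about the tool's z in rad. In form: {"slide": [[dx, dy, dz], ...], "roll": [roll, ...]}. A call has 1 to 20 rows; each row is the pose to reach, as a shift and turn from the pose commanded when the call began, along the tool's axes at that moment; what a row does not reach only later rows make up. A row lasts 1/10 s, in which the tool goes at most 50 mm and 8.59 degrees, less where a joint would pass 70% of its speed; a pose out of reach is approached as far as the arm can. A call with a gripper value outside its range is refused whole. "gripper" is the finger opening in cm, from 0 to 8.7, set as the call begins (left out, the last holds). The fingers move at their own pace and stop on an object; "squeeze" is the grip in N (left out, the last holds). Time passes only in rows, so rows that repeat a pose let the fingers close. It gives the time, the measured TCP pose, the force, the opening and the grip force at its end, in the units of the state.
- monitor.get_state(): the state, without advancing time (a new reading comes with each control period).
- cams.get_image(name): name is "scene" or "top" or "wrist"; returns the picture (384x512x3 uint8, red, green, blue); there is no depth.
- cams.get_calibration(name): a dict with "mtx" (3x3 intrinsics, pixels), "R" (3x3) and "t" (3): a world point X has camera coordinates R X + t. Camera axes: x right, y down, z forward; pixel columns grow to the right and rows downward; lengths in m; the calibration is good to about 2 mm. A picture is of the moment at which its call begins: read the wrist's pose just before it. get_calibration takes no time and is no camera call; for the wrist camera it gives the pose at the moment of the call.
- workorder.close_job(): hands the job in; it is judged then, once.
The state is a dict: "time": time; "joint_positions": joint angles; "qd": joint speeds; "joint_torque": joint torques, N m; "position": TCP position; "tool_rot": TCP orientation; "ft_force": force on the tool from outside, world axes, zero at the start; "torque": the same for the moment, N m; "grip_width": opening from 0.0 (shut) to 1.0 (fully open); "grip_force": force on a finger pad.
Only numpy, scipy, OpenCV 4.12 (cv2) and the standard library are available. Lean on these libraries where they do the work, as an engineer would, in place of code of your own. Each camera call takes 0.05 s, during which the arm holds its last target. There are 200 camera calls.

## Working session

There is one attempt and no reset: what is moved stays moved. The work goes in short steps, Python scripts to look and compute and a tool call to move; the robot and the scene stay as the last step left them, time stands still between calls to the robot, and variables do not carry over. Pictures are saved under pics/ and viewed, at most 14 in all, crops included, and the job is handed in when it is done.

Besides the shell and the picture viewer there is one more tool, called as name(argument=value, ...) on one line, values as JSON. move_arm: Moves the arm, as the interface text tells. Its arguments: {"type":"object","properties":{"slide":{"type":"array","items":{"type":"array","items":{"type":"number"}}},"roll":{"type":"array","items":{"type":"number"}},"gripper":{"type":"number"},"squeeze":{"type":"number"}},"required":["slide","roll"]}

```bash
ls; mkdir -p pics; python3 - <<'E'
from bench import monitor,cams
import cv2
s=monitor.get_state();print(s)
for n in("scene","top"):
    cv2.imwrite(f"pics/{n}0.png",cv2.resize(cams.get_image(n)[:,:,::-1],(800,600),interpolation=cv2.INTER_CUBIC))
    c=cams.get_calibration(n);print(n,c['mtx'].tolist(),(-c['R'].T@c['t']).round(3),c['R'].round(3).tolist())
E
```

```text
pics
{'time': 0.0, 'joint_positions': array([ 1.14711645,  0.32180803, -0.07012078,  1.45170609,  0.0226049 ,
        1.37078611, -0.05687771]), 'qd': array([ 2.06745723e-04,  4.43413623e-04, -6.95564156e-04,  2.26463906e-03,
        3.21943335e-05,  5.86641860e-04, -1.45493861e-03]), 'joint_torque': array([ 1.48043564e-04, -4.91282880e+01, -4.03704699e-01, -3.12534606e+01,
       -6.39087427e-02,  4.35312814e-02,  2.01410489e-04]), 'position': array([ 0.27528781, -0.58820216,  0.22145591]), 'tool_rot': array([-3.06479367e+00, -6.81918734e-01,  7.96441781e-04]), 'ft_force': array([ 0.29495824, -0.30932261,  0.83481808]), 'torque': array([-0.03782547,  0.04019792,  0.03921284]), 'grip_force': 0.0, 'grip_width': 1.0035250751011549}
scene [[372.4865946536932, 0.0, 252.05066008944462], [0.0, 372.4865946536932, 188.157595428888], [0.0, 0.0, 1.0]] [ 0.743 -0.679  0.892] [[0.96, 0.281, -0.013], [0.207, -0.737, -0.643], [-0.191, 0.614, -0.766]]
top [[390.628744958602, 0.0, 257.0166593443074], [0.0, 390.628744958602, 188.36351844808215], [0.0, 0.0, 1.0]] [ 0.041 -0.098  0.932] [[0.238, -0.971, 0.009], [-0.845, -0.211, -0.491], [0.479, 0.109, -0.871]]
```

View pics/scene0.png

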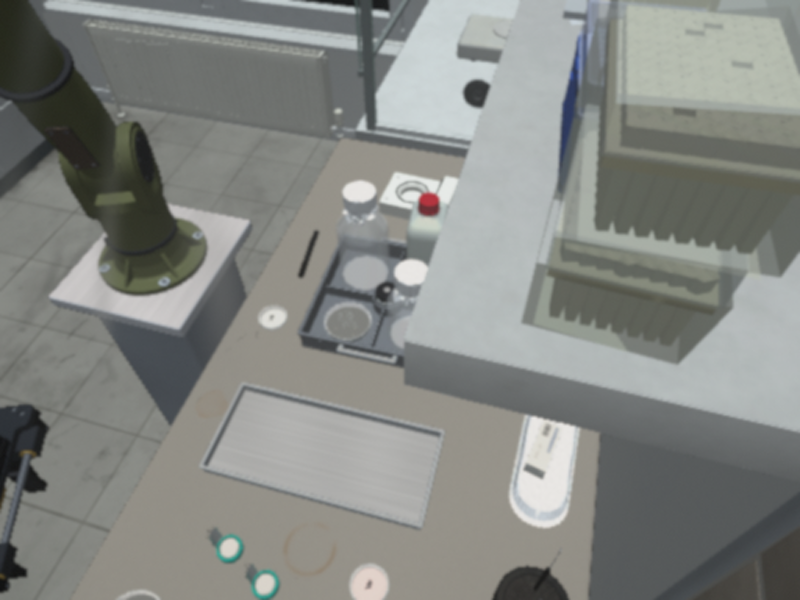

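View pics/top0.png

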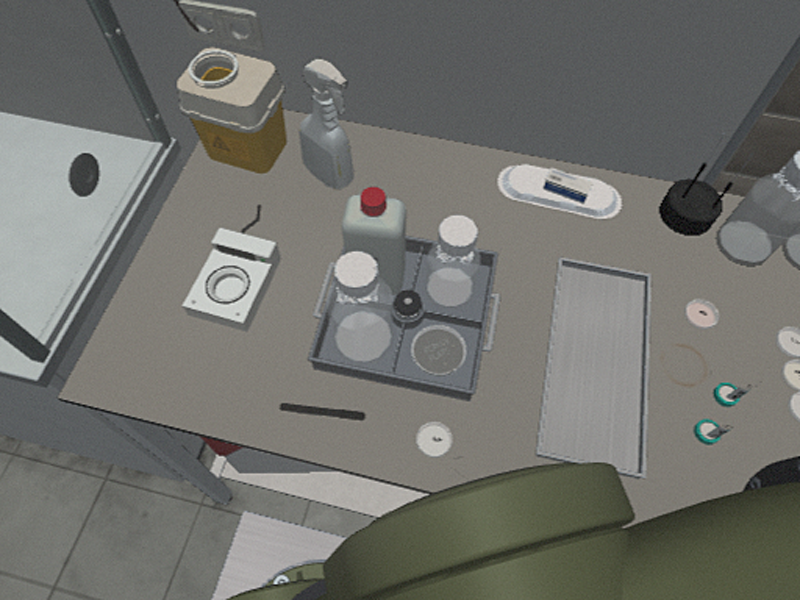

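The scene view (800x600) shows the tray on the near side (-y), corners about (242,385), (442,432), (420,524), (204,467). It also shows the carrier partly hidden by a shelf edge through (405,345)-(520,0).

In the top view the large or small caps are at (356,268) and (459,230), the red cap at (373,195), the logger at (408,300), the dish at (438,350) and the socket at (228,285).

```bash
cat > h.py <<'E'
import numpy as np,cv2
from bench import monitor,cams,workorder
K=1.5625
def ray(c,p):
    d=c['R'].T@np.linalg.inv(c['mtx'])@np.array([p[0],p[1],1.]); return -c['R'].T@c['t'],d
def onz(c,p,z):
    o,d=ray(c,p); return o+d*(z-o[2])/d[2]
def tri(obs):
    A=np.zeros((3,3));b=np.zeros(3)
    for c,p in obs:
        o,d=ray(c,p);d=d/np.linalg.norm(d);M=np.eye(3)-np.outer(d,d);A+=M;b+=M@o
    X=np.linalg.solve(A,b);return X,[np.linalg.norm(np.cross(X-ray(c,p)[0],ray(c,p)[1]/np.linalg.norm(ray(c,p)[1]))) for c,p in obs]
def proj(c,X):
    q=c['mtx']@(c['R']@np.array(X)+c['t']);return q[:2]/q[2]
E
python3 - <<'E'
from h import *
t=cams.get_calibration('top');s=cams.get_calibration('scene')
k=lambda *p:np.array(p)/K
P=lambda n,v:print(n,v.round(3))
for n,p,z in[("carBL",(312,357),.042),("carBR",(472,392),.042),("carTR",(496,255),.042),("logtop",(408,300),.052),("dish",(438,350),.02),("sock",(228,285),.034),("t1",(562,262),.02),("t2",(650,272),.02),("t3",(643,474),.02),("t4",(538,458),.02),("capL_225",(356,260),.225),("capL_181",(356,260),.181),("capR_181",(459,222),.181),("capR_225",(459,222),.225),("red",(373,190),.23),("wall",(290,115),0),("wall2",(500,150),0)]:
    P(n,onz(t,k(*p),z))
for n,p,z in[("t1",(242,385),.02),("t2",(442,432),.02),("t3",(420,524),.02),("t4",(204,467),.02)]: P("s"+n,onz(s,k(*p),z))
for n,a,b in[("capL",(356,260),(360,188)),("capR",(459,222),(411,268)),("red",(373,188),(429,196)),("log",(408,300),(386,290))]:
    X,e=tri([(t,k(*a)),(s,k(*b))]);P(n,X);P(" e",np.array(e))
E
```

```text
carBL [0.386 0.124 0.042]
carBR [ 0.39  -0.133  0.042]
carTR [ 0.647 -0.127  0.042]
logtop [ 0.517 -0.001  0.052]
dish [ 0.456 -0.066  0.02 ]
sock [0.481 0.305 0.034]
t1 [ 0.676 -0.244  0.02 ]
t2 [ 0.693 -0.397  0.02 ]
t3 [ 0.333 -0.402  0.02 ]
t4 [ 0.32  -0.248  0.02 ]
capL_225 [0.467 0.064 0.225]
capL_181 [0.494 0.074 0.181]
capR_181 [ 0.598 -0.058  0.181]
capR_225 [ 0.565 -0.061  0.225]
red [0.587 0.072 0.23 ]
wall [ 0.916  0.348 -0.   ]
wall2 [ 0.929 -0.095 -0.   ]
st1 [ 0.33  -0.249  0.02 ]
st2 [ 0.684 -0.24   0.02 ]
st3 [ 0.687 -0.393  0.02 ]
st4 [ 0.338 -0.401  0.02 ]
capL [0.457 0.06  0.24 ]
 e [0.001 0.001]
capR [ 0.582 -0.061  0.199]
 e [0.002 0.002]
red [0.578 0.068 0.243]
 e [0.002 0.002]
log [ 0.517 -0.001  0.053]
 e [0. 0.]
```

```bash
cat >> h.py <<'E'
def yaw(s):
    R=cv2.Rodrigues(s['tool_rot'])[0];return np.arctan2(R[1,0],R[0,0]),R
def to(*targets):
    "slide cm / roll for absolute world TCP targets (x,y,z[,yaw]) from the present pose"
    s=monitor.get_state();y,R=yaw(s)
    print('t',round(s['time'],1),'pos',s['position'].round(4),'yaw',round(y,3),'q',s['joint_positions'].round(2),'F',s['ft_force'].round(1),'w',round(s['grip_width']*8.7,2),'g',round(s['grip_force'],1))
    for T in targets:
        d=R.T@(np.array(T[:3])-s['position'])*100
        r=-((T[3] if len(T)>3 else 0)-y);r=(r+np.pi)%(2*np.pi)-np.pi
        print(T,d.round(1).tolist(),round(r,3))
def snap(n,f,crop=None,sc=1.5625):
    c=cams.get_calibration(n);im=cams.get_image(n)[:,:,::-1]
    if crop: x0,y0,x1,y1=crop;im=im[y0:y1,x0:x1]
    cv2.imwrite(f"pics/{f}.png",cv2.resize(im,None,fx=sc,fy=sc,interpolation=cv2.INTER_CUBIC))
    np.savez(f"pics/{f}.npz",**c);return c
def cal(f): return dict(np.load(f"pics/{f}.npz"))
E
python3 - <<'E'
from h import *
to((.42,-.45,.36),(.5,-.2,.36),(.5,-.05,.36))
c=cams.get_calibration('wrist');s=monitor.get_state();R=yaw(s)[1]
print((R.T@(-c['R'].T@c['t']-s['position'])).round(3),(c['R']@R).round(2).tolist(),c['mtx'].round(0).tolist())
E
```

```text
t 0.1 pos [ 0.2753 -0.5883  0.2216] yaw 0.438 q [ 1.15  0.32 -0.07  1.45  0.02  1.37 -0.06] F [ 0.6 -0.1  0.1] w 8.69 g 0.0
(0.42, -0.45, 0.36) [19.0, -6.4, -13.8] 0.438
(0.5, -0.2, 0.36) [36.8, -25.7, -13.8] 0.438
(0.5, -0.05, 0.36) [43.2, -39.2, -13.8] 0.438
[ 0.068  0.    -0.164] [[-0.0, 1.0, 0.0], [-0.97, -0.0, -0.25], [-0.25, -0.0, 0.97]] [[335.0, 0.0, 257.0], [0.0, 335.0, 189.0], [0.0, 0.0, 1.0]]
```

move_arm(slide=[[2,-1,-3],[5,-2,-6],[9,-3,-9],[13,-5,-12],[17,-6,-14],[20,-9,-14],[23,-12,-14],[27,-16,-14],[30,-19,-14],[34,-23,-14],[36.8,-25.7,-14],[36.8,-25.7,-14],[36.8,-25.7,-14],[36.8,-25.7,-14],[36.8,-25.7,-14],[36.8,-25.7,-14],[36.8,-25.7,-14],[36.8,-25.7,-14],[36.8,-25.7,-14],[36.8,-25.7,-14]], roll=[0,0,0,0,0,-0.1,-0.25,-0.4,-0.55,-0.7,-0.85,-1.0,-1.15,-1.3,-1.45,-1.6,-1.75,-1.9,-2.05,-2.2])

```text
time: 2.1
position: [0.4996, -0.1999, 0.362]
tool_rot: [-0.773, -3.044, -0.0]
ft_force: [-0.6, -0.1, -0.4]
grip_width: 1.0
grip_force: 0.0
```

```bash
python3 - <<'E'
from h import *
to((.5,-.06,.36,np.pi),(.5,-.02,.36,np.pi))
snap('scene','s1')
E
```

```text
t 2.1 pos [ 0.4996 -0.1999  0.362 ] yaw 2.644 q [ 0.77  0.07 -0.47  1.47  0.03  1.6   1.38] F [-0.6 -0.1 -0.4] w 8.7 g 0.0
(0.5, -0.06, 0.36, 3.141592653589793) [6.6, 12.3, 0.2] -0.498
(0.5, -0.02, 0.36, 3.141592653589793) [8.6, 15.8, 0.2] -0.498
```

View pics/s1.png

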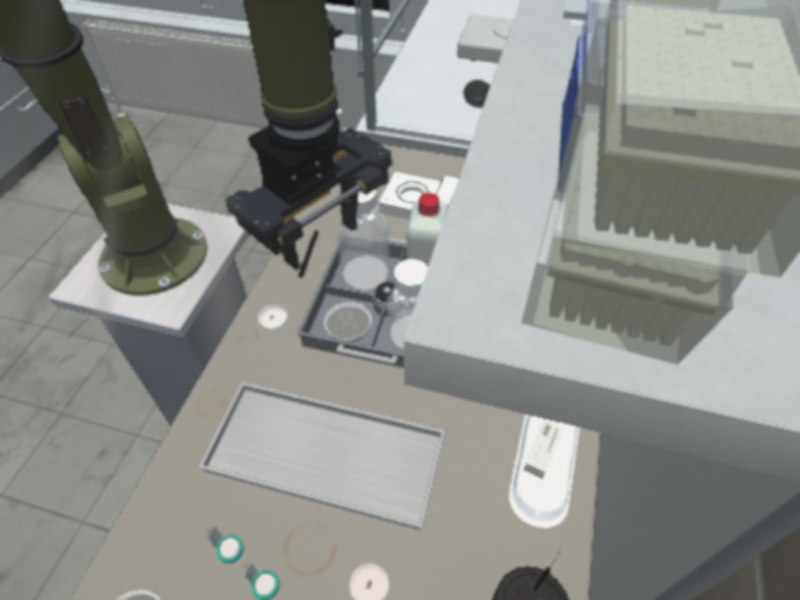

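The arm is well clear left of the shelf edge, and the shelf's front edge stays at about x≥0.67. Next I measure with the wrist camera from two places.

move_arm(slide=[[1.5,2.5,0],[3,5,0],[4.5,8,0],[6,11,0],[7.6,13.9,0],[7.6,13.9,0]], roll=[-0.1,-0.2,-0.3,-0.4,-0.498,-0.498])

```text
time: 2.75
position: [0.5003, -0.0354, 0.3629]
tool_rot: [-0.003, 3.141, 0.002]
ft_force: [0.6, 0.3, -0.2]
grip_width: 0.999
grip_force: 0.0
```

```bash
python3 - <<'E'
from h import *
to((.58,.03,.36,np.pi))
snap('wrist','w1')
E
```

```text
t 2.8 pos [ 0.5003 -0.0354  0.3629] yaw -3.139 q [ 0.64 -0.01 -0.61  1.55 -0.01  1.6   1.6 ] F [ 0.6  0.3 -0.2] w 8.69 g 0.0
(0.58, 0.03, 0.36, 3.141592653589793) [-8.0, 6.5, 0.3] 0.002
```

View pics/w1.png

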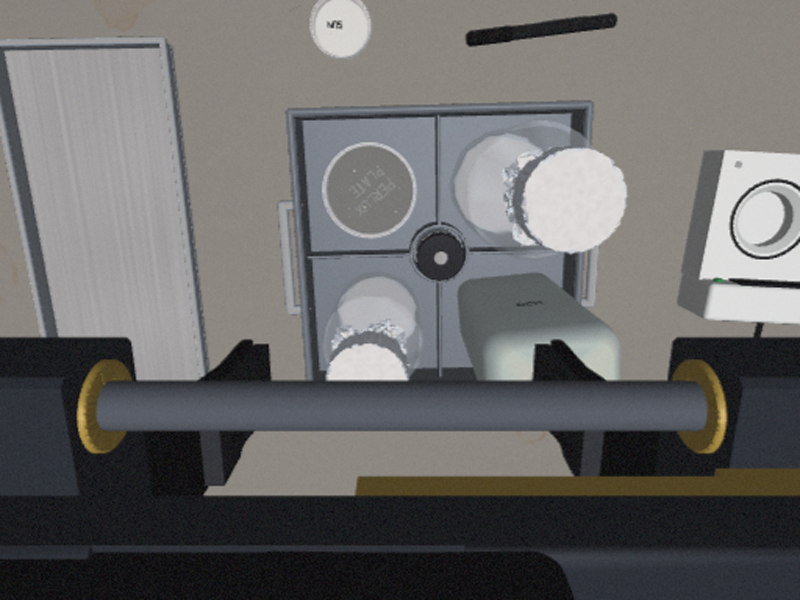

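w1 shows the large cap centre at (575,200), the logger top at (438,256), the socket mouth at (768,218) and the tray's corner at (167,40). It also shows the carrier's near rim corners at (290,110) and (591,103). The small cap and the can's cap are hidden by the hand, so I move further out for them.

move_arm(slide=[[-2,1,0],[-4,2,0],[-6,3,0],[-8,4,0],[-8,4,0],[-8,4,0]], roll=[0,0,0,0,0,0])

```text
time: 3.4
position: [0.5806, -0.0032, 0.3616]
tool_rot: [-0.013, -3.14, 0.0]
ft_force: [0.4, 0.2, -0.8]
grip_width: 0.999
grip_force: 0.0
```

```bash
python3 - <<'E'
from h import *
to((.58,.03,.36,np.pi))
snap('wrist','w2')
E
```

```text
t 3.4 pos [ 0.5806 -0.0032  0.3616] yaw 3.133 q [ 0.52  0.2  -0.67  1.37  0.12  1.62  1.43] F [ 0.4  0.2 -0.8] w 8.69 g 0.0
(0.58, 0.03, 0.36, 3.141592653589793) [0.1, 3.3, 0.2] -0.008
```

View pics/w2.png

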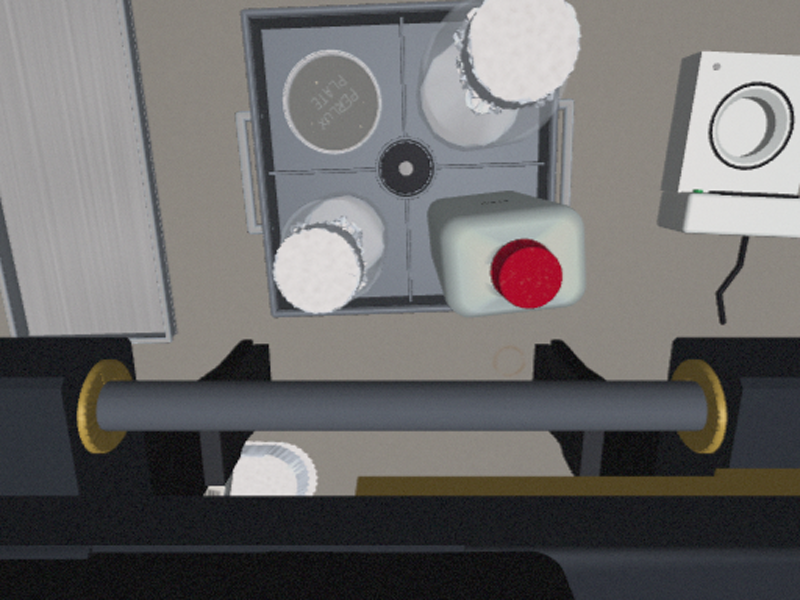

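w2 shows the large cap at (524,47), red cap (527,273), small cap (319,269), logger (406,168), socket ring (751,125) and the tray's far corner at (170,338). Carrier corners are at (244,12) and (274,315).

```bash
python3 - <<'E'
from h import *
t=cams.get_calibration('top');s=cams.get_calibration('scene');a=cal('w1');b=cal('w2')
k=lambda *p:np.array(p)/K
def T(n,*o):
    X,e=tri([(c,k(*p)) for c,p in o]);print(n,X.round(4),np.round(e,4))
T('large',(a,(575,200)),(b,(524,47)));T('large+t',(a,(575,200)),(b,(524,47)),(t,(356,261)))
T('red',(b,(527,273)),(t,(373,192)));T('red3',(b,(527,273)),(t,(373,192)),(s,(429,197)))
T('small',(b,(319,269)),(t,(459,223)));T('small3',(b,(319,269)),(t,(459,223)),(s,(411,267)))
T('log',(a,(438,256)),(b,(406,168)));T('log3',(a,(438,256)),(b,(406,168)),(t,(408,299)))
T('sock',(a,(768,218)),(b,(751,125)));T('sock3',(a,(768,218)),(b,(751,125)),(t,(228,285)))
for n,c,p,z in[('L',a,(575,200),.229),('L',b,(524,47),.229),('red',b,(527,273),.234),('sm',b,(319,269),.185),('log',a,(438,256),.052),('log',b,(406,168),.052),('so',a,(768,218),.034),('so',b,(751,125),.034),('traynear',a,(167,40),.02),('trayfar',b,(170,338),.02),('c',a,(290,110),.042),('c',a,(591,103),.042),('c',b,(244,12),.042),('c',b,(274,315),.042),('dish',b,(332,102),.02)]:
    print(n,onz(c,k(*p),z).round(4))
E
```

```text
large [0.4546 0.0633 0.2231] [0.0005 0.0005]
large+t [0.456  0.0595 0.239 ] [0.0029 0.0018 0.0015]
red [0.5733 0.0668 0.2431] [0.0011 0.0011]
red3 [0.576  0.068  0.2387] [0.0021 0.0011 0.0012]
small [ 0.5793 -0.0577  0.2016] [0.0025 0.0025]
small3 [ 0.5808 -0.0583  0.1977] [0.0028 0.0027 0.001 ]
log [5.194e-01 3.000e-04 4.120e-02] [0.001 0.001]
log3 [ 5.185e-01 -2.000e-04  5.240e-02] [0.0015 0.0014 0.0005]
sock [0.4847 0.3106 0.0316] [0.0007 0.0007]
sock3 [0.4841 0.3088 0.0319] [0.0009 0.0021 0.0029]
L [0.454  0.0618 0.229 ]
L [0.4559 0.0615 0.229 ]
red [0.5752 0.0679 0.234 ]
sm [ 0.5817 -0.0581  0.185 ]
log [ 0.5178 -0.0014  0.052 ]
log [0.5189 0.0012 0.052 ]
so [0.4846 0.3081 0.034 ]
so [0.4846 0.3099 0.034 ]
traynear [ 0.3298 -0.2431  0.02  ]
trayfar [ 0.6851 -0.2397  0.02  ]
c [ 0.3903 -0.1327  0.042 ]
c [0.3841 0.1303 0.042 ]
c [ 0.3908 -0.1335  0.042 ]
c [ 0.6552 -0.1266  0.042 ]
dish [ 0.4603 -0.0655  0.02  ]
```

```bash
python3 - <<'E'
from h import *
to((.581,-.058,.30,np.pi),(.581,-.058,.163,np.pi))
E
```

```text
t 3.5 pos [ 0.5803 -0.0034  0.362 ] yaw 3.133 q [ 0.52  0.2  -0.67  1.37  0.12  1.62  1.43] F [ 0.5 -0.2  0.2] w 8.73 g 0.0
(0.581, -0.058, 0.3, 3.141592653589793) [-0.1, -5.5, 6.2] -0.009
(0.581, -0.058, 0.163, 3.141592653589793) [-0.1, -5.4, 19.9] -0.009
```

move_arm(slide=[[0,-2,0],[0,-4,1],[-0.1,-5.4,3],[-0.1,-5.4,5],[-0.1,-5.4,7],[-0.1,-5.4,9],[-0.1,-5.4,11],[-0.1,-5.4,13],[-0.1,-5.4,15],[-0.1,-5.4,17],[-0.1,-5.4,18.5],[-0.1,-5.4,19.9],[-0.1,-5.4,19.9],[-0.1,-5.4,19.9],[-0.1,-5.4,19.9]], roll=[0,0,-0.009,-0.009,-0.009,-0.009,-0.009,-0.009,-0.009,-0.009,-0.009,-0.009,-0.009,-0.009,-0.009])

```text
time: 4.95
position: [0.582, -0.056, 0.1646]
tool_rot: [-0.005, 3.14, -0.001]
ft_force: [-0.1, -0.2, -0.2]
grip_width: 1.002
grip_force: 0.0
```

move_arm(slide=[[0,0,0],[0,0,0],[0,0,0],[0,0,0],[0,0,0],[0,0,0],[0,0,0],[0,0,0],[0,0,0],[0,0,0]], roll=[0,0,0,0,0,0,0,0,0,0], gripper=4.5, squeeze=25)

```text
time: 5.95
position: [0.5815, -0.0566, 0.1637]
tool_rot: [-0.005, 3.141, -0.001]
ft_force: [-0.4, -2.2, 2.5]
grip_width: 0.602
grip_force: 25.3
```

```bash
python3 - <<'E'
from h import *
to((.581,-.058,.25,np.pi),(.62,-.15,.25,np.pi))
c=snap('top','t1',(180,90,380,250),4);
E
```

```text
t 6.0 pos [ 0.5815 -0.0566  0.1637] yaw -3.139 q [ 0.59  0.27 -0.63  1.68  0.17  1.24  1.5 ] F [-0.4 -2.2  2.5] w 5.24 g 25.3
(0.581, -0.058, 0.25, 3.141592653589793) [0.0, -0.1, -8.6] 0.003
(0.62, -0.15, 0.25, 3.141592653589793) [-3.8, -9.4, -8.6] 0.003
```

View pics/t1.png

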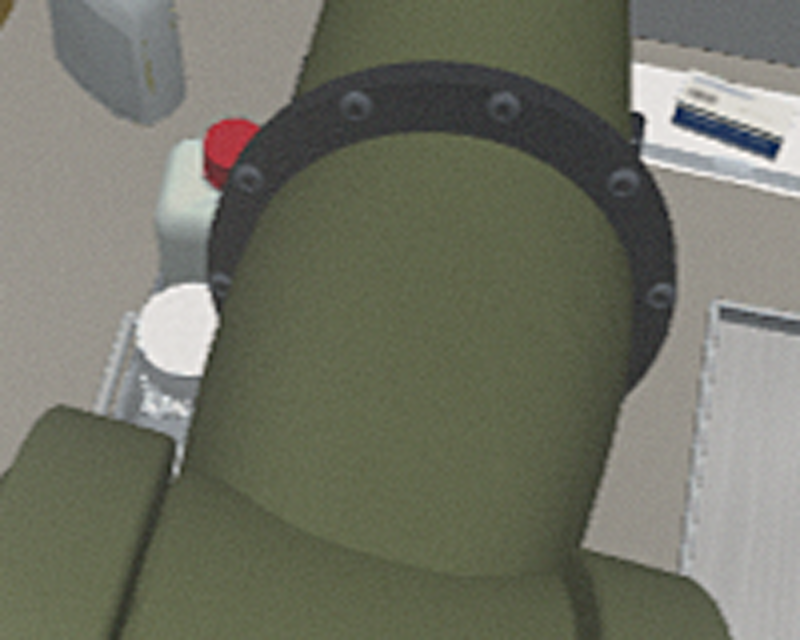

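Gripped at 52 mm, which fits the 53 mm cap. The top view shows only the arm over the small bottle, with the red cap at the left edge. I'll lift and check the clearance to the shelf.

move_arm(slide=[[0,0,-0.5],[0,0,-1.5],[0,0,-2.5],[0,0,-3.5],[0,0,-4.5],[0,0,-5.5],[0,0,-6.2],[0,0,-6.5],[0,0,-6.5]], roll=[0,0,0,0,0,0,0,0,0])

```text
time: 6.9
position: [0.5816, -0.056, 0.229]
tool_rot: [-0.005, 3.141, -0.0]
ft_force: [-0.2, -0.1, -3.9]
grip_width: 0.601
grip_force: 25.3
```

```bash
python3 - <<'E'
from h import *
to((.605,-.318,.228,np.pi),(.605,-.318,.163,np.pi))
snap('scene','s2')
E
```

```text
t 6.9 pos [ 0.5816 -0.056   0.229 ] yaw -3.138 q [ 0.59  0.23 -0.63  1.59  0.14  1.36  1.52] F [-0.2 -0.1 -3.9] w 5.23 g 25.3
(0.605, -0.318, 0.228, 3.141592653589793) [-2.3, -26.2, 0.1] 0.003
(0.605, -0.318, 0.163, 3.141592653589793) [-2.3, -26.2, 6.6] 0.003
```

View pics/s2.png

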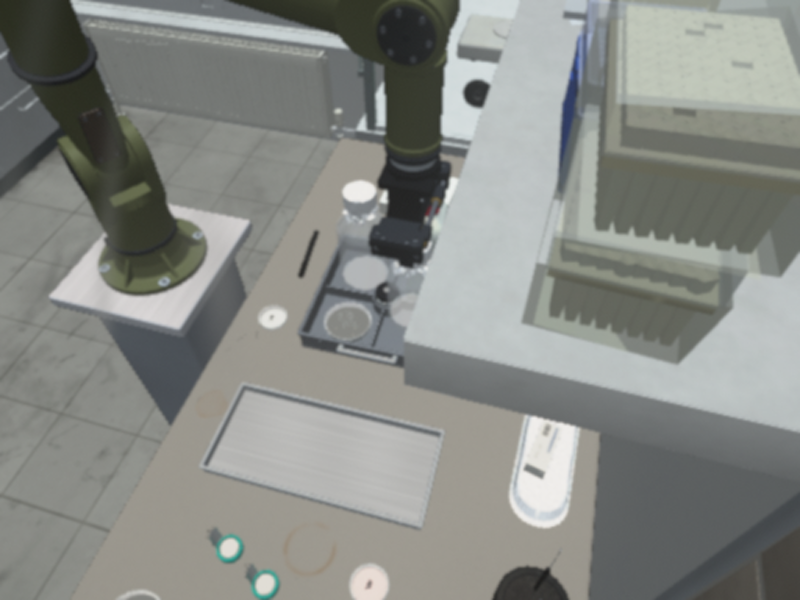

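The wrist is at (420,90) with its right edge near (455,30), roughly 6 cm clear of the shelf edge. The bottle is lifted straight, so I carry it to the far spot of the tray.

move_arm(slide=[[0,-0.5,0],[0,-1.5,0],[0,-3,0],[-0.3,-5,0],[-0.6,-7,0],[-0.9,-9,0],[-1.2,-11,0],[-1.5,-13,0],[-1.8,-15,0],[-2.1,-17,0],[-2.3,-19,0],[-2.3,-21,0],[-2.3,-23,0],[-2.3,-24.5,0],[-2.3,-25.5,0],[-2.3,-26,0],[-2.3,-26.2,0],[-2.3,-26.2,0],[-2.3,-26.2,0]], roll=[0,0,0,0,0,0,0,0,0,0,0,0,0,0,0,0,0,0,0])

```text
time: 8.85
position: [0.6056, -0.3167, 0.2287]
tool_rot: [-0.008, 3.141, 0.001]
ft_force: [-0.4, -0.4, -4.2]
grip_width: 0.604
grip_force: 25.3
```

move_arm(slide=[[0,0,1],[0,0,2],[0,0,3],[0,0,4],[0,0,5],[0,0,5.6],[0,0,6.0],[0,0,6.2],[0,0,6.4],[0,0,6.4]], roll=[0,0,0,0,0,0,0,0,0,0])

```text
time: 9.85
position: [0.6053, -0.318, 0.1647]
tool_rot: [-0.005, 3.141, -0.0]
ft_force: [-0.2, -0.4, -3.8]
grip_width: 0.602
grip_force: 25.3
```

```bash
python3 - <<'E'
from h import *
to((.605,-.318,.228,np.pi),(.605,-.318,.163,np.pi))
snap('top','t2',(290,90,490,310),2.7)
E
```

```text
t 9.8 pos [ 0.6053 -0.318   0.1647] yaw -3.138 q [ 0.8   0.47 -0.49  1.42  0.22  1.31  1.87] F [-0.2 -0.4 -3.8] w 5.24 g 25.3
(0.605, -0.318, 0.228, 3.141592653589793) [0.0, -0.0, -6.3] 0.003
(0.605, -0.318, 0.163, 3.141592653589793) [0.0, -0.0, 0.2] 0.003
```

View pics/t2.png

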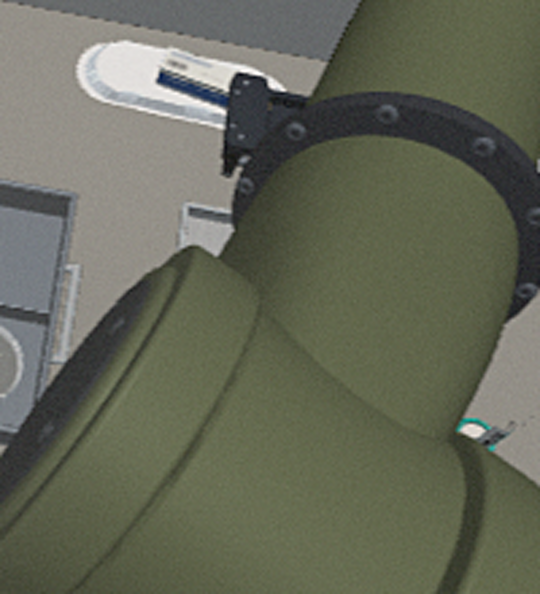

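The top view is blocked by the arm, so I go by force instead. It still reads -3.8 N, so the bottle isn't down yet.

move_arm(slide=[[0,0,0.1],[0,0,0.2],[0,0,0.2],[0,0,0.2]], roll=[0,0,0,0])

```text
time: 10.3
position: [0.6053, -0.318, 0.1627]
tool_rot: [-0.005, 3.141, -0.001]
ft_force: [0.0, -0.2, -2.7]
grip_width: 0.604
grip_force: 25.3
```

move_arm(slide=[[0,0,0.1],[0,0,0.1],[0,0,0.1]], roll=[0,0,0])

```text
time: 10.6
position: [0.6057, -0.3181, 0.1626]
tool_rot: [-0.005, 3.14, -0.001]
ft_force: [-0.2, 0.2, 2.7]
grip_width: 0.598
grip_force: 25.3
```

move_arm(slide=[[0,0,0],[0,0,0],[0,0,0],[0,0,0],[0,0,0],[0,0,0],[0,0,0],[0,0,0],[0,0,-2],[0,0,-4],[0,0,-6],[0,0,-8],[0,0,-10],[0,0,-12],[0,0,-13],[0,0,-13]], roll=[0,0,0,0,0,0,0,0,0,0,0,0,0,0,0,0], gripper=8.7)

```text
time: 12.2
position: [0.6059, -0.318, 0.2933]
tool_rot: [-0.005, 3.139, -0.002]
ft_force: [-0.4, 0.4, 0.3]
grip_width: 0.998
grip_force: 0.0
```

```bash
python3 - <<'E'
from h import *
to((.575,.068,.30,np.pi),(.575,.068,.216,np.pi))
E
```

```text
t 12.2 pos [ 0.6059 -0.318   0.2933] yaw -3.138 q [ 0.79  0.42 -0.5   1.23  0.2   1.54  1.9 ] F [-0.4  0.4  0.3] w 8.68 g 0.0
(0.575, 0.068, 0.3, 3.141592653589793) [3.0, 38.6, -0.7] 0.003
(0.575, 0.068, 0.216, 3.141592653589793) [3.0, 38.6, 7.7] 0.003
```

move_arm(slide=[[0.5,2,-0.7],[1,5,-0.7],[1.5,8.5,-0.7],[2,12,-0.7],[2.5,15.5,-0.7],[3,19,-0.7],[3,22.5,-0.7],[3,26,-0.7],[3,29.5,-0.7],[3,33,-0.7],[3,36,-0.7],[3,38,-0.7],[3,38.6,-0.7],[3,38.6,1],[3,38.6,3],[3,38.6,5],[3,38.6,6.5],[3,38.6,7.6],[3,38.6,7.6],[3,38.6,7.6]], roll=[0,0,0,0,0,0,0,0,0,0,0,0,0,0,0,0,0,0,0,0])

```text
time: 14.2
position: [0.5742, 0.0678, 0.2159]
tool_rot: [-0.005, 3.141, -0.0]
ft_force: [0.8, -0.3, 0.7]
grip_width: 0.993
grip_force: 0.0
```

```bash
python3 - <<'E'
from h import *
to((.575,.068,.217,np.pi))
snap('wrist','w3')
E
```

```text
t 14.2 pos [0.5742 0.0678 0.2159] yaw -3.139 q [ 0.45  0.24 -0.71  1.62  0.16  1.34  1.29] F [ 0.8 -0.3  0.7] w 8.64 g 0.0
(0.575, 0.068, 0.217, 3.141592653589793) [-0.1, 0.0, -0.1] 0.003
```

View pics/w3.png

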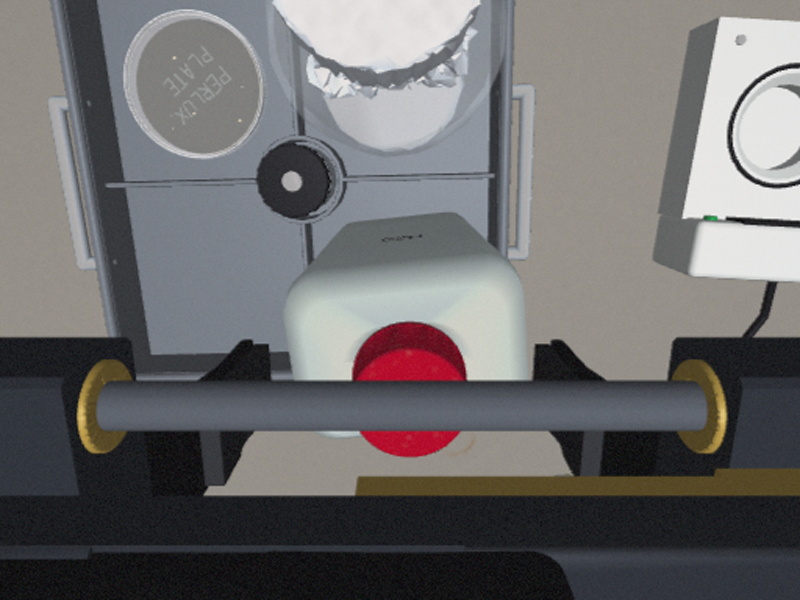

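The red cap (centre about (410,400)) sits between the fingers, within 2 mm of the grasp point. The small bottle's cell is empty and the dish and logger are undisturbed. I'll close on the cap.

move_arm(slide=[[-0.2,0.1,0],[-0.2,0.2,0],[-0.2,0.2,0],[-0.2,0.2,0],[-0.2,0.2,0],[-0.2,0.2,0],[-0.2,0.2,0],[-0.2,0.2,0],[-0.2,0.2,0],[-0.2,0.2,0],[-0.2,0.2,0],[-0.2,0.2,0]], roll=[0,0,0,0,0,0,0,0,0,0,0,0], gripper=3.2, squeeze=25)

```text
time: 15.45
position: [0.5759, 0.07, 0.2155]
tool_rot: [0.005, -3.142, 0.0]
ft_force: [-0.2, -0.4, 0.4]
grip_width: 0.421
grip_force: 24.9
```

move_arm(slide=[[0,0,-0.5],[0,0,-1.5],[0,0,-2.5],[0,0,-3.5],[0,0,-4.5],[0,0,-5.5],[0,0,-6.2],[0,0,-6.5],[0,0,-6.5]], roll=[0,0,0,0,0,0,0,0,0])

```text
time: 16.35
position: [0.5761, 0.0701, 0.281]
tool_rot: [-0.005, 3.141, -0.0]
ft_force: [-0.3, -0.0, -4.2]
grip_width: 0.422
grip_force: 24.8
```

```bash
python3 - <<'E'
from h import *
to((.503,-.319,.28,np.pi),(.503,-.319,.216,np.pi))
E
```

```text
t 16.4 pos [0.5761 0.0701 0.281 ] yaw -3.138 q [ 0.45  0.21 -0.72  1.52  0.14  1.46  1.3 ] F [-0.3 -0.  -4.2] w 3.67 g 24.8
(0.503, -0.319, 0.28, 3.141592653589793) [7.4, -38.9, 0.1] 0.003
(0.503, -0.319, 0.216, 3.141592653589793) [7.4, -38.9, 6.5] 0.003
```

move_arm(slide=[[0,-0.5,0],[0,-1.5,0],[0,-3,0],[0,-5,0],[0,-7.5,0],[0.5,-10,0],[1.5,-12.5,0],[2.7,-15,0],[4,-17.5,0],[5.3,-20,0],[6.5,-22,0],[7.2,-24,0],[7.4,-26.5,0],[7.4,-29,0],[7.4,-31.5,0],[7.4,-34,0],[7.4,-36,0],[7.4,-37.5,0],[7.4,-38.5,0],[7.4,-38.9,0]], roll=[0,0,0,0,0,0,0,0,0,0,0,0,0,0,0,0,0,0,0,0])

```text
time: 18.35
position: [0.5029, -0.3202, 0.2803]
tool_rot: [0.004, -3.141, -0.0]
ft_force: [0.5, 0.1, -3.9]
grip_width: 0.422
grip_force: 24.8
```

move_arm(slide=[[0,0,0],[0,0,0],[0,0,1],[0,0,2],[0,0,3],[0,0,4],[0,0,5],[0,0,5.6],[0,0,6.0],[0,0,6.3],[0,0,6.5],[0,0,6.6],[0,0,6.7],[0,0,6.7]], roll=[0,0,0,0,0,0,0,0,0,0,0,0,0,0])

```text
time: 19.75
position: [0.5037, -0.3193, 0.2146]
tool_rot: [-0.005, 3.14, -0.002]
ft_force: [-0.2, 0.9, -0.1]
grip_width: 0.42
grip_force: 25.0
```

move_arm(slide=[[0,0,0.1],[0,0,0.1]], roll=[0,0])

```text
time: 19.95
position: [0.5041, -0.3193, 0.2146]
tool_rot: [-0.005, 3.139, -0.002]
ft_force: [-0.9, 1.6, 3.9]
grip_width: 0.418
grip_force: 25.1
```

move_arm(slide=[[0,0,0],[0,0,0],[0,0,0],[0,0,0],[0,0,0],[0,0,0],[0,0,0],[0,0,0],[0,0,0],[0,0,-2],[0,0,-4],[0,0,-6],[0,0,-8],[0,0,-8.5],[0,0,-8.5]], roll=[0,0,0,0,0,0,0,0,0,0,0,0,0,0,0], gripper=8.7)

```text
time: 21.45
position: [0.5036, -0.3194, 0.2981]
tool_rot: [-0.005, 3.14, -0.002]
ft_force: [0.4, -0.8, -0.9]
grip_width: 0.999
grip_force: 0.0
```

```bash
python3 - <<'E'
from h import *
to((.455,.062,.30,np.pi),(.455,.062,.205,np.pi))
E
```

```text
t 21.4 pos [ 0.5036 -0.3194  0.2981] yaw -3.138 q [ 0.9   0.21 -0.45  1.46  0.09  1.49  2.03] F [ 0.4 -0.8 -0.9] w 8.7 g 0.0
(0.455, 0.062, 0.3, 3.141592653589793) [4.7, 38.2, -0.2] 0.003
(0.455, 0.062, 0.205, 3.141592653589793) [4.7, 38.2, 9.3] 0.003
```

move_arm(slide=[[0,1.5,0],[0.5,4,0],[1,7.5,0],[1.5,11,0],[2,14.5,0],[2.5,18,0],[3,21.5,0],[3.5,25,0],[4,28.5,0],[4.5,32,0],[4.7,35,0],[4.7,37.2,0],[4.7,38.2,0],[4.7,38.2,1.5],[4.7,38.2,3.5],[4.7,38.2,5.5],[4.7,38.2,7.5],[4.7,38.2,9],[4.7,38.2,9.3],[4.7,38.2,9.3]], roll=[0,0,0,0,0,0,0,0,0,0,0,0,0,0,0,0,0,0,0,0])

```text
time: 23.45
position: [0.4542, 0.0615, 0.2033]
tool_rot: [0.003, -3.139, -0.0]
ft_force: [0.5, 1.1, -0.1]
grip_width: 1.002
grip_force: 0.0
```

move_arm(slide=[[0,0,0],[0,0,0],[0,0,0],[0,0,0],[0,0,0],[0,0,0],[0,0,0],[0,0,0],[0,0,0],[0,0,0]], roll=[0,0,0,0,0,0,0,0,0,0], gripper=4.5, squeeze=30)

```text
time: 24.45
position: [0.4552, 0.0622, 0.2048]
tool_rot: [-0.005, 3.141, -0.001]
ft_force: [-0.3, -1.8, 3.5]
grip_width: 0.598
grip_force: 30.0
```

move_arm(slide=[[0,0,-0.5],[0,0,-1.5],[0,0,-2.5],[0,0,-3.5],[0,0,-4.5],[0,0,-5.5],[0,0,-6.2],[0,0,-6.5],[0,0,-6.5]], roll=[0,0,0,0,0,0,0,0,0])

```text
time: 25.35
position: [0.4551, 0.0626, 0.2699]
tool_rot: [-0.005, 3.141, -0.0]
ft_force: [0.9, -1.1, -4.2]
grip_width: 0.603
grip_force: 30.0
```

```bash
python3 - <<'E'
from h import *
to((.395,-.320,.27,np.pi),(.395,-.320,.204,np.pi))
snap('scene','s3',(90,60,390,360),2)
E
```

```text
t 25.4 pos [0.4551 0.0626 0.2699] yaw -3.138 q [ 0.64 -0.11 -0.77  1.8  -0.08  1.42  1.47] F [ 0.9 -1.1 -4.2] w 5.24 g 30.0
(0.395, -0.32, 0.27, 3.141592653589793) [6.1, -38.2, -0.0] 0.003
(0.395, -0.32, 0.204, 3.141592653589793) [6.1, -38.2, 6.6] 0.003
```

View pics/s3.png

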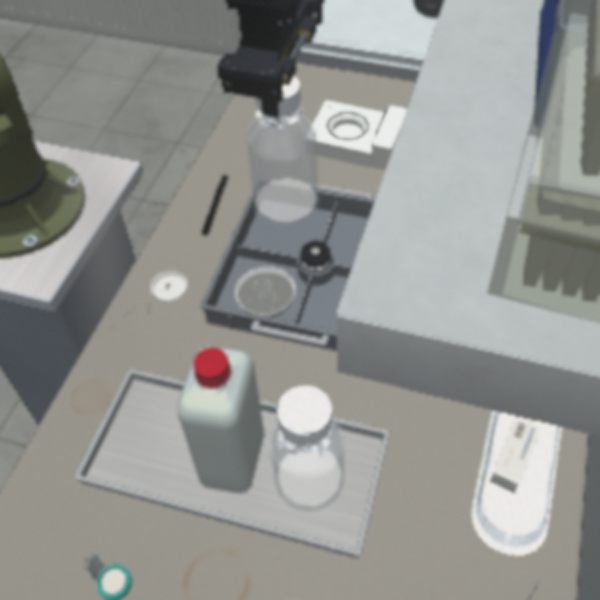

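The small bottle (base (310,475) in the crop) and the can (base (228,465)) stand upright in the tray with room to spare at the near end. The large bottle hangs straight, so I carry it over.

move_arm(slide=[[0,-0.5,0],[0,-1.5,0],[0.5,-3,0],[1,-5,0],[1.5,-7.5,0],[2,-10,0],[2.5,-12.5,0],[3,-15,0],[3.7,-17.5,0],[4.4,-20,0],[5.2,-22,0],[5.8,-24,0],[6.1,-26.5,0],[6.1,-29,0],[6.1,-31.5,0],[6.1,-34,0],[6.1,-36,0],[6.1,-37.3,0],[6.1,-38,0],[6.1,-38.2,0]], roll=[0,0,0,0,0,0,0,0,0,0,0,0,0,0,0,0,0,0,0,0])

```text
time: 27.4
position: [0.3951, -0.3199, 0.2693]
tool_rot: [0.004, -3.141, -0.001]
ft_force: [-1.0, 0.5, -4.7]
grip_width: 0.599
grip_force: 30.0
```

move_arm(slide=[[0,0,0],[0,0,0],[0,0,1],[0,0,2],[0,0,3],[0,0,4],[0,0,5],[0,0,5.6],[0,0,6.0],[0,0,6.3],[0,0,6.5],[0,0,6.6],[0,0,6.7],[0,0,6.7]], roll=[0,0,0,0,0,0,0,0,0,0,0,0,0,0])

```text
time: 28.8
position: [0.3957, -0.3199, 0.2037]
tool_rot: [-0.005, 3.14, -0.002]
ft_force: [-0.7, 0.6, 1.4]
grip_width: 0.6
grip_force: 30.0
```

move_arm(slide=[[0,0,0],[0,0,0],[0,0,0],[0,0,0],[0,0,0],[0,0,0],[0,0,0],[0,0,0],[0,0,-2],[0,0,-4],[0,0,-6],[0,0,-8],[0,0,-9],[0,0,-9],[0,0,-9],[0,0,-9],[0,0,-9]], roll=[0,0,0,0,0,0,0,0,0,0,0,0,0,0,0,0,0], gripper=8.7)

```text
time: 30.5
position: [0.3948, -0.3193, 0.2915]
tool_rot: [0.005, -3.14, -0.002]
ft_force: [-0.6, 0.5, 0.1]
grip_width: 1.001
grip_force: 0.0
```

```bash
python3 - <<'E'
from h import *
to((.518,0,.30,np.pi),(.518,0,.12,np.pi),(.518,0,.035,np.pi))
E
```

```text
t 30.5 pos [ 0.3948 -0.3193  0.2915] yaw -3.138 q [ 0.94  0.01 -0.31  1.68  0.    1.46  2.2 ] F [-0.6  0.5  0.1] w 8.71 g 0.0
(0.518, 0, 0.3, 3.141592653589793) [-12.4, 31.9, -0.8] 0.003
(0.518, 0, 0.12, 3.141592653589793) [-12.4, 31.9, 17.2] 0.003
(0.518, 0, 0.035, 3.141592653589793) [-12.5, 31.9, 25.7] 0.003
```

move_arm(slide=[[-0.5,1.5,-0.8],[-1.5,4,-0.8],[-3,7.5,-0.8],[-4.5,11,-0.8],[-6,14.5,-0.8],[-7.5,18,-0.8],[-9,21.5,-0.8],[-10,25,0],[-11.5,29,2],[-12.4,31.9,4.5],[-12.4,31.9,7.5],[-12.4,31.9,10.5],[-12.4,31.9,13.5],[-12.4,31.9,15.5],[-12.4,31.9,17.2],[-12.4,31.9,17.2],[-12.4,31.9,17.2]], roll=[0,0,0,0,0,0,0,0,0,0,0,0,0,0,0,0,0])

```text
time: 32.2
position: [0.5183, 0.0007, 0.1212]
tool_rot: [-0.006, 3.141, 0.0]
ft_force: [-0.3, 0.5, 0.0]
grip_width: 0.999
grip_force: 0.0
```

```bash
python3 - <<'E'
from h import *
to((.518,0,.035,np.pi))
c=snap('wrist','w4');print(proj(c,(.518,0,.052))*K, proj(c,(.4846,.309,.034))*K)
E
```

```text
t 32.2 pos [0.5183 0.0007 0.1212] yaw -3.138 q [ 0.57  0.17 -0.67  1.88  0.12  1.13  1.43] F [-0.3  0.5  0. ] w 8.69 g 0.0
(0.518, 0, 0.035, 3.141592653589793) [0.0, -0.1, 8.6] 0.004
[400.3798566  311.12938119] [1043.78241333  235.93200761]
```

View pics/w4.png

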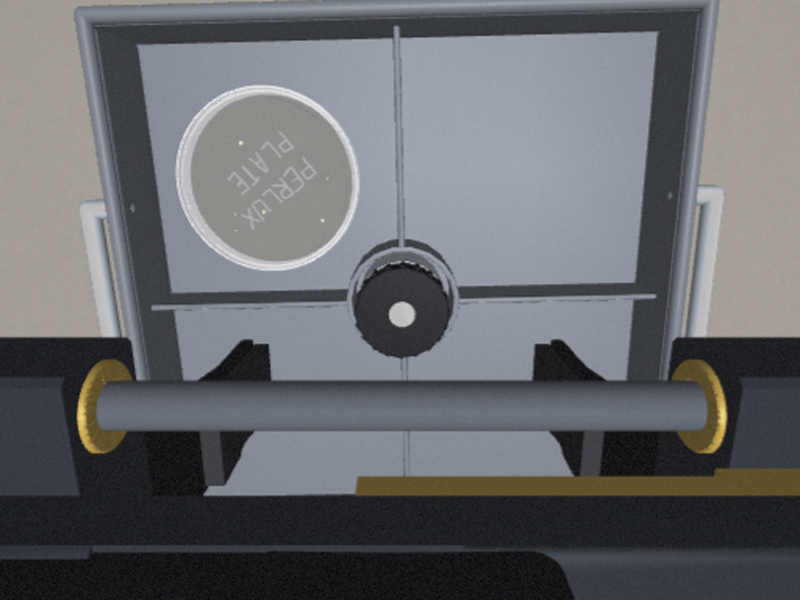

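The logger's top is centred at (402,314) against a predicted (400,311), so about 1 mm off. I go down and grip.

move_arm(slide=[[-0.1,0,1.5],[-0.1,0,3],[-0.1,0,4.5],[-0.1,0,6],[-0.1,0,7.3],[-0.1,0,8.2],[-0.1,0,8.6],[-0.1,0,8.6],[-0.1,0,8.6]], roll=[0,0,0,0,0,0,0,0,0])

```text
time: 33.15
position: [0.5196, -0.0001, 0.0349]
tool_rot: [-0.005, 3.141, -0.0]
ft_force: [0.5, -1.0, 0.5]
grip_width: 1.0
grip_force: 0.0
```

move_arm(slide=[[0,0,0],[0,0,0],[0,0,0],[0,0,0],[0,0,0],[0,0,0],[0,0,0],[0,0,0],[0,0,0],[0,0,0],[0,0,0]], roll=[0,0,0,0,0,0,0,0,0,0,0], gripper=3.6, squeeze=20)

```text
time: 34.25
position: [0.5192, -0.0, 0.0346]
tool_rot: [-0.005, 3.142, 0.0]
ft_force: [-1.4, 1.2, 0.3]
grip_width: 0.496
grip_force: 20.0
```

move_arm(slide=[[0,0,-0.5],[0,0,-1.5],[0,0,-3],[0,0,-5],[0,0,-7],[0,0,-8.5],[0,0,-9.5],[0,0,-10],[0,0,-10]], roll=[0,0,0,0,0,0,0,0,0])

```text
time: 35.15
position: [0.5194, -0.0003, 0.135]
tool_rot: [-0.005, 3.141, -0.001]
ft_force: [0.2, -0.2, -1.6]
grip_width: 0.496
grip_force: 20.0
```

```bash
python3 - <<'E'
from h import *
to((.4846,.309,.137,np.pi),(.4846,.309,.046,np.pi))
E
```

```text
t 35.1 pos [ 5.194e-01 -3.000e-04  1.350e-01] yaw -3.139 q [ 0.57  0.16 -0.67  1.86  0.11  1.16  1.44] F [ 0.2 -0.2 -1.6] w 4.32 g 20.0
(0.4846, 0.309, 0.137, 3.141592653589793) [3.4, 30.9, -0.2] 0.003
(0.4846, 0.309, 0.046, 3.141592653589793) [3.4, 30.9, 8.9] 0.003
```

move_arm(slide=[[0,1,0],[0,3,0],[0.5,6,0],[1,9,0],[1.5,12,0],[2,15,0],[2.4,18,0],[2.8,21,0],[3.2,24,0],[3.4,27,0],[3.4,29.3,0],[3.4,30.5,0],[3.4,30.9,0],[3.4,30.9,1],[3.4,30.9,2.5],[3.4,30.9,4],[3.4,30.9,5],[3.4,30.9,5],[3.4,30.9,5]], roll=[0,0,0,0,0,0,0,0,0,0,0,0,0,0,0,0,0,0,0])

```text
time: 37.05
position: [0.4841, 0.3084, 0.0842]
tool_rot: [0.004, -3.141, 0.0]
ft_force: [-0.4, 0.4, -1.1]
grip_width: 0.497
grip_force: 20.0
```

```bash
python3 - <<'E'
from h import *
to((.4846,.309,.0445,np.pi))
c=snap('wrist','w5');print(proj(c,(.4846,.309,.034))*K)
t=cams.get_calibration('top')
a=cams.get_image('top')[:,:,::-1][130:230,90:230];b=cams.get_image('wrist')[:,:,::-1]
cv2.imwrite('pics/m5.png',np.hstack([cv2.resize(b,(533,400)),cv2.resize(a,None,fx=1.9,fy=4)[:400]]))
E
```

```text
t 37.0 pos [0.4841 0.3084 0.0842] yaw -3.139 q [ 0.07  0.38 -0.82  1.78  0.31  1.11  0.73] F [-0.4  0.4 -1.1] w 4.33 g 20.0
(0.4846, 0.309, 0.0445, 3.141592653589793) [-0.1, 0.1, 4.0] 0.003
[403.37852227 325.27019422]
```

View pics/w5.png

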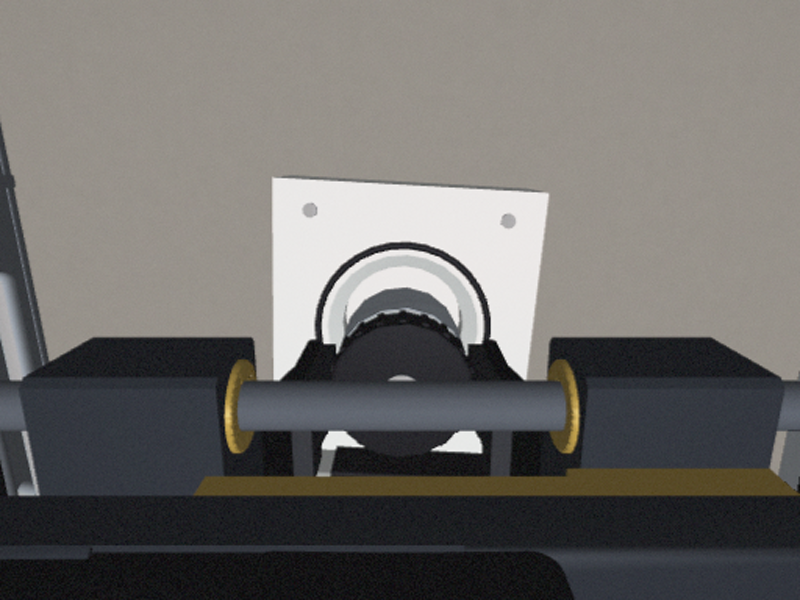

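The socket ring spans 316 to 490, so its centre is about (403,327) against a predicted (403,325). It's aligned, so I lower the logger.

move_arm(slide=[[-0.1,0.1,0.7],[-0.1,0.1,1.4],[-0.1,0.1,2.1],[-0.1,0.1,2.7],[-0.1,0.1,3.2],[-0.1,0.1,3.6],[-0.1,0.1,3.8],[-0.1,0.1,4.0],[-0.1,0.1,4.0],[-0.1,0.1,4.0]], roll=[0,0,0,0,0,0,0,0,0,0])

```text
time: 38.2
position: [0.4853, 0.3098, 0.0446]
tool_rot: [-0.005, 3.141, 0.0]
ft_force: [0.4, -0.3, -1.0]
grip_width: 0.496
grip_force: 20.0
```

move_arm(slide=[[0,0,0.1],[0,0,0.2],[0,0,0.2],[0,0,0.2]], roll=[0,0,0,0])

```text
time: 38.6
position: [0.4854, 0.3099, 0.0445]
tool_rot: [-0.005, 3.141, -0.002]
ft_force: [-4.0, -1.9, 11.5]
grip_width: 0.493
grip_force: 20.0
```

move_arm(slide=[[0,0,-0.1],[0,0,-0.1],[0,0,-0.1],[0,0,-0.1],[0,0,-0.1],[0,0,-0.1],[0,0,-0.1],[0,0,-0.1],[0,0,-0.1],[0,0,-1],[0,0,-3],[0,0,-5],[0,0,-8],[0,0,-11],[0,0,-14],[0,0,-17],[0,0,-20],[0,0,-23],[0,0,-25.5],[0,0,-25.5]], roll=[0,0,0,0,0,0,0,0,0,0,0,0,0,0,0,0,0,0,0,0], gripper=8.7)

```text
time: 40.6
position: [0.4862, 0.3113, 0.3021]
tool_rot: [-0.006, 3.135, 0.005]
ft_force: [0.0, 0.4, 0.7]
grip_width: 1.001
grip_force: 0.0
```

```bash
python3 - <<'E'
from h import *
to((.3957,-.320,.30,np.pi),(.3957,-.320,.204,np.pi))
snap('scene','s4',(90,60,390,360),2)
E
```

```text
t 40.6 pos [0.4862 0.3113 0.3021] yaw -3.138 q [ 0.13  0.22 -0.87  1.49  0.17  1.5   0.83] F [0.  0.4 0.7] w 8.7 g 0.0
(0.3957, -0.32, 0.3, 3.141592653589793) [9.3, -63.1, -0.1] 0.004
(0.3957, -0.32, 0.204, 3.141592653589793) [9.3, -63.1, 9.5] 0.004
```

View pics/s4.png

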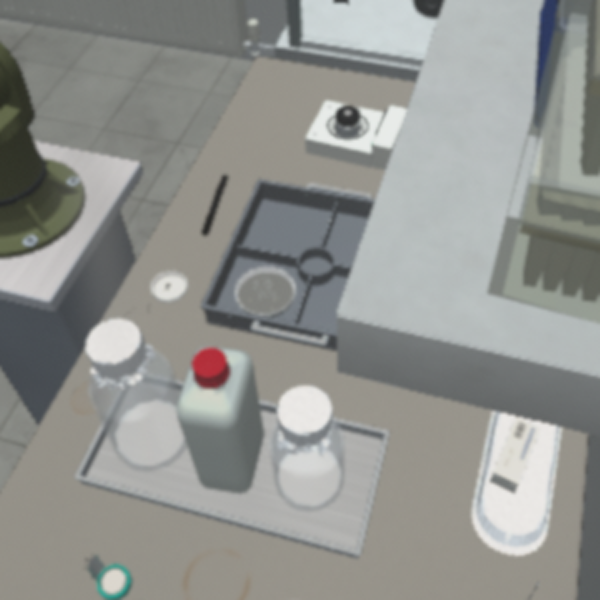

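All three bottles stand in the tray, the logger sits upright in the socket at (347,122), and the cup is empty. Next I return the large bottle.

move_arm(slide=[[0,-2,0],[0,-5,0],[0.5,-9,0],[0.5,-13,0],[1,-17,0],[1,-21,0],[1.5,-25,0],[1.5,-29,0],[2,-33,0],[2,-37,0],[2.5,-41,0],[3.5,-45,0],[5,-49,0],[6.5,-53,0],[8,-57,0],[9,-60.5,0],[9.3,-62.5,0],[9.3,-63.1,0],[9.3,-63.1,0],[9.3,-63.1,0]], roll=[0,0,0,0,0,0,0,0,0,0,0,0,0,0,0,0,0,0,0,0])

```text
time: 42.65
position: [0.3949, -0.3198, 0.2972]
tool_rot: [0.009, -3.141, -0.002]
ft_force: [0.4, -0.9, 0.1]
grip_width: 1.005
grip_force: 0.0
```

```bash
python3 - <<'E'
from h import *
to((.3957,-.320,.204,np.pi))
E
```

```text
t 42.6 pos [ 0.3949 -0.3198  0.2972] yaw -3.136 q [ 0.86  0.   -0.23  1.67 -0.    1.47  2.21] F [ 0.4 -0.9  0.1] w 8.74 g 0.0
(0.3957, -0.32, 0.204, 3.141592653589793) [-0.1, -0.0, 9.3] 0.006
```

move_arm(slide=[[0,0,1.5],[0,0,3.5],[0,0,5.5],[0,0,7.5],[0,0,8.8],[0,0,9.3],[0,0,9.3],[0,0,9.3]], roll=[0,0,0,0,0,0,0,0])

```text
time: 43.45
position: [0.3947, -0.3217, 0.2053]
tool_rot: [-0.006, 3.141, -0.001]
ft_force: [-0.2, 0.1, -0.3]
grip_width: 0.999
grip_force: 0.0
```

move_arm(slide=[[0,0,0],[0,0,0],[0,0,0],[0,0,0],[0,0,0],[0,0,0],[0,0,0],[0,0,0],[0,0,0],[0,0,0]], roll=[0,0,0,0,0,0,0,0,0,0], gripper=4.5, squeeze=30)

```text
time: 44.45
position: [0.3943, -0.3214, 0.2046]
tool_rot: [-0.005, 3.142, 0.0]
ft_force: [-0.7, 2.0, 0.9]
grip_width: 0.601
grip_force: 30.0
```

move_arm(slide=[[0,0,-0.5],[0,0,-1.5],[0,0,-2.5],[0,0,-3.5],[0,0,-4.5],[0,0,-5.5],[0,0,-6.2],[0,0,-6.5],[0,0,-6.5]], roll=[0,0,0,0,0,0,0,0,0])

```text
time: 45.35
position: [0.3944, -0.3217, 0.27]
tool_rot: [-0.005, 3.141, -0.001]
ft_force: [0.4, -0.3, -3.9]
grip_width: 0.599
grip_force: 30.0
```

```bash
python3 - <<'E'
from h import *
to((.455,.0625,.27,np.pi))
E
```

```text
t 45.4 pos [ 0.3944 -0.3217  0.27  ] yaw -3.138 q [ 0.86  0.01 -0.23  1.72  0.    1.42  2.2 ] F [ 0.4 -0.3 -3.9] w 5.21 g 30.0
(0.455, 0.0625, 0.27, 3.141592653589793) [-6.2, 38.4, -0.0] 0.003
```

move_arm(slide=[[0,0.5,0],[0,1.5,0],[0,3,0],[0,5,0],[0,7.5,0],[0,10,0],[-1,12.5,0],[-2.2,15,0],[-3.4,17.5,0],[-4.5,20,0],[-5.4,22.5,0],[-6,25,0],[-6.2,27.5,0],[-6.2,30,0],[-6.2,32.5,0],[-6.2,34.7,0],[-6.2,36.5,0],[-6.2,37.7,0],[-6.2,38.2,0],[-6.2,38.4,0]], roll=[0,0,0,0,0,0,0,0,0,0,0,0,0,0,0,0,0,0,0,0])

```text
time: 47.35
position: [0.4546, 0.063, 0.2695]
tool_rot: [-0.006, 3.142, -0.001]
ft_force: [0.5, 0.1, -4.3]
grip_width: 0.601
grip_force: 30.0
```

move_arm(slide=[[0,0,0],[0,0,0],[0,0,1],[0,0,2],[0,0,3],[0,0,4],[0,0,5],[0,0,5.6],[0,0,6.0],[0,0,6.3],[0,0,6.5],[0,0,6.5],[0,0,6.5]], roll=[0,0,0,0,0,0,0,0,0,0,0,0,0])

```text
time: 48.65
position: [0.4555, 0.0628, 0.2056]
tool_rot: [-0.005, 3.14, -0.0]
ft_force: [-1.7, 0.5, 3.3]
grip_width: 0.604
grip_force: 30.0
```

Contact. I release and go back for the can.

move_arm(slide=[[0,0,0],[0,0,0],[0,0,0],[0,0,0],[0,0,0],[0,0,0],[0,0,0],[0,0,0],[0,0,-2],[0,0,-4],[0,0,-6],[0,0,-8],[0,0,-9.5],[0,0,-9.5],[0,0,-9.5]], roll=[0,0,0,0,0,0,0,0,0,0,0,0,0,0,0], gripper=8.7)

```text
time: 50.15
position: [0.4548, 0.0626, 0.2991]
tool_rot: [0.005, -3.141, 0.0]
ft_force: [-0.6, 0.4, -0.9]
grip_width: 1.002
grip_force: 0.0
```

```bash
python3 - <<'E'
from h import *
to((.504,-.3193,.30,np.pi),(.504,-.3193,.215,np.pi))
E
```

```text
t 50.1 pos [0.4548 0.0626 0.2991] yaw -3.138 q [ 0.54 -0.11 -0.66  1.75 -0.07  1.48  1.46] F [-0.6  0.4 -0.9] w 8.72 g 0.0
(0.504, -0.3193, 0.3, 3.141592653589793) [-4.8, -38.2, -0.1] 0.003
(0.504, -0.3193, 0.215, 3.141592653589793) [-4.8, -38.2, 8.4] 0.003
```

move_arm(slide=[[0,-1.5,0],[-0.5,-4,0],[-1,-7.5,0],[-1.5,-11,0],[-2,-14.5,0],[-2.5,-18,0],[-3,-21.5,0],[-3.5,-25,0],[-4,-28.5,0],[-4.5,-32,0],[-4.8,-35,0],[-4.8,-37.2,0],[-4.8,-38.2,0],[-4.8,-38.2,1.5],[-4.8,-38.2,3.5],[-4.8,-38.2,5.5],[-4.8,-38.2,7.5],[-4.8,-38.2,8.4],[-4.8,-38.2,8.4],[-4.8,-38.2,8.4]], roll=[0,0,0,0,0,0,0,0,0,0,0,0,0,0,0,0,0,0,0,0])

```text
time: 52.15
position: [0.5046, -0.3185, 0.2161]
tool_rot: [-0.007, 3.141, -0.0]
ft_force: [-0.1, -0.7, 0.4]
grip_width: 1.001
grip_force: 0.0
```

move_arm(slide=[[0,0,0],[0,0,0],[0,0,0],[0,0,0],[0,0,0],[0,0,0],[0,0,0],[0,0,0],[0,0,0],[0,0,0],[0,0,0],[0,0,0]], roll=[0,0,0,0,0,0,0,0,0,0,0,0], gripper=3.2, squeeze=25)

```text
time: 53.35
position: [0.5042, -0.3192, 0.2155]
tool_rot: [0.005, -3.141, 0.0]
ft_force: [-0.9, -0.3, 0.2]
grip_width: 0.419
grip_force: 24.9
```

move_arm(slide=[[0,0,-0.5],[0,0,-1.5],[0,0,-2.5],[0,0,-3.5],[0,0,-4.5],[0,0,-5.5],[0,0,-6.2],[0,0,-6.5],[0,0,-6.5]], roll=[0,0,0,0,0,0,0,0,0])

```text
time: 54.25
position: [0.5044, -0.3193, 0.2811]
tool_rot: [-0.005, 3.141, -0.001]
ft_force: [0.8, 0.3, -4.0]
grip_width: 0.423
grip_force: 24.8
```

```bash
python3 - <<'E'
from h import *
to((.576,.07,.281,np.pi))
E
```

```text
t 54.2 pos [ 0.5044 -0.3193  0.2811] yaw -3.138 q [ 0.81  0.2  -0.34  1.49  0.07  1.46  2.04] F [ 0.8  0.3 -4. ] w 3.68 g 24.8
(0.576, 0.07, 0.281, 3.141592653589793) [-7.3, 38.9, -0.0] 0.003
```

move_arm(slide=[[0,0.5,0],[0,1.5,0],[0,3,0],[0,5,0],[0,7.5,0],[0,10,0],[-1,12.5,0],[-2.4,15,0],[-3.9,17.5,0],[-5.2,20,0],[-6.3,22.5,0],[-7,25,0],[-7.3,27.5,0],[-7.3,30,0],[-7.3,32.5,0],[-7.3,35,0],[-7.3,37,0],[-7.3,38.2,0],[-7.3,38.7,0],[-7.3,38.9,0]], roll=[0,0,0,0,0,0,0,0,0,0,0,0,0,0,0,0,0,0,0,0])

```text
time: 56.25
position: [0.5757, 0.0703, 0.2806]
tool_rot: [-0.006, 3.141, -0.001]
ft_force: [0.4, 0.7, -3.6]
grip_width: 0.419
grip_force: 24.8
```

move_arm(slide=[[0,0,0],[0,0,0],[0,0,1],[0,0,2],[0,0,3],[0,0,4],[0,0,5],[0,0,5.6],[0,0,6.0],[0,0,6.3],[0,0,6.5],[0,0,6.5],[0,0,6.5]], roll=[0,0,0,0,0,0,0,0,0,0,0,0,0])

```text
time: 57.55
position: [0.5767, 0.07, 0.2166]
tool_rot: [-0.005, 3.139, -0.0]
ft_force: [0.9, -0.6, 1.4]
grip_width: 0.416
grip_force: 25.0
```

move_arm(slide=[[0,0,0],[0,0,0],[0,0,0],[0,0,0],[0,0,0],[0,0,0],[0,0,0],[0,0,0],[0,0,0],[0,0,-2],[0,0,-4],[0,0,-6],[0,0,-8],[0,0,-8.5],[0,0,-8.5]], roll=[0,0,0,0,0,0,0,0,0,0,0,0,0,0,0], gripper=8.7)

```text
time: 59.05
position: [0.5763, 0.0701, 0.301]
tool_rot: [-0.005, 3.14, -0.0]
ft_force: [-0.2, -0.2, -0.2]
grip_width: 1.004
grip_force: 0.0
```

```bash
python3 - <<'E'
from h import *
to((.6055,-.318,.30,np.pi),(.6055,-.318,.163,np.pi))
E
```

```text
t 59.0 pos [0.5763 0.0701 0.301 ] yaw -3.138 q [ 0.37  0.19 -0.62  1.49  0.11  1.5   1.32] F [-0.2 -0.2 -0.2] w 8.73 g 0.0
(0.6055, -0.318, 0.3, 3.141592653589793) [-2.8, -38.8, 0.1] 0.003
(0.6055, -0.318, 0.163, 3.141592653589793) [-2.8, -38.8, 13.8] 0.003
```

move_arm(slide=[[0,-1.5,0],[0,-4,0],[-0.5,-7.5,0],[-0.5,-11,0],[-1,-14.5,0],[-1.5,-18,0],[-2,-21.5,0],[-2.5,-25,0],[-2.8,-28.5,0],[-2.8,-32,0],[-2.8,-35.5,0],[-2.8,-38,0],[-2.8,-38.8,0.5],[-2.8,-38.8,3],[-2.8,-38.8,6],[-2.8,-38.8,9],[-2.8,-38.8,12],[-2.8,-38.8,13.7],[-2.8,-38.8,13.7],[-2.8,-38.8,13.7]], roll=[0,0,0,0,0,0,0,0,0,0,0,0,0,0,0,0,0,0,0,0])

```text
time: 61.05
position: [0.6049, -0.3173, 0.1632]
tool_rot: [0.006, -3.141, -0.001]
ft_force: [-0.3, 0.3, 0.5]
grip_width: 1.001
grip_force: 0.0
```

move_arm(slide=[[0,0,0],[0,0,0],[0,0,0],[0,0,0],[0,0,0],[0,0,0],[0,0,0],[0,0,0],[0,0,0],[0,0,0]], roll=[0,0,0,0,0,0,0,0,0,0], gripper=4.5, squeeze=25)

```text
time: 62.05
position: [0.6053, -0.3185, 0.1639]
tool_rot: [-0.005, 3.141, -0.002]
ft_force: [-0.5, -2.1, 2.3]
grip_width: 0.605
grip_force: 25.0
```

move_arm(slide=[[0,0,-0.5],[0,0,-1.5],[0,0,-2.5],[0,0,-3.5],[0,0,-4.5],[0,0,-5.5],[0,0,-6.2],[0,0,-6.5],[0,0,-6.5]], roll=[0,0,0,0,0,0,0,0,0])

```text
time: 62.95
position: [0.6054, -0.318, 0.2291]
tool_rot: [-0.005, 3.141, -0.001]
ft_force: [-0.2, 0.3, -3.6]
grip_width: 0.598
grip_force: 25.0
```

```bash
python3 - <<'E'
from h import *
to((.5815,-.058,.229,np.pi))
E
```

```text
t 63.0 pos [ 0.6054 -0.318   0.2291] yaw -3.138 q [ 0.73  0.42 -0.4   1.34  0.16  1.42  1.91] F [-0.2  0.3 -3.6] w 5.2 g 25.0
(0.5815, -0.058, 0.229, 3.141592653589793) [2.3, 26.0, -0.0] 0.003
```

move_arm(slide=[[0,0.5,0],[0,1.5,0],[0,3,0],[0.3,5,0],[0.6,7,0],[0.9,9,0],[1.2,11,0],[1.5,13,0],[1.8,15,0],[2.1,17,0],[2.3,19,0],[2.3,21,0],[2.3,23,0],[2.3,24.5,0],[2.3,25.3,0],[2.3,25.7,0],[2.3,25.8,0],[2.3,25.8,0]], roll=[0,0,0,0,0,0,0,0,0,0,0,0,0,0,0,0,0,0])

```text
time: 64.75
position: [0.5813, -0.061, 0.2284]
tool_rot: [0.003, -3.141, 0.001]
ft_force: [0.1, 0.0, -3.2]
grip_width: 0.602
grip_force: 25.0
```

move_arm(slide=[[0,0,1],[0,0,2],[0,0,3],[0,0,4],[0,0,5],[0,0,5.6],[0,0,6.0],[0,0,6.3],[0,0,6.5],[0,0,6.5],[0,0,6.5]], roll=[0,0,0,0,0,0,0,0,0,0,0])

```text
time: 65.85
position: [0.5821, -0.0601, 0.1648]
tool_rot: [-0.005, 3.14, -0.001]
ft_force: [-0.6, -0.3, 2.6]
grip_width: 0.605
grip_force: 25.0
```

Contact. I release, retreat and check.

move_arm(slide=[[0,0,0],[0,0,0],[0,0,0],[0,0,0],[0,0,0],[0,0,0],[0,0,0],[0,0,0],[0,0,-2],[0,0,-4],[0,0,-6],[0,0,-8],[0,0,-10],[0,-2,-12],[0,-5,-14],[0,-9,-15],[0,-13,-15],[0,-17,-15],[0,-19,-15],[0,-19,-15]], roll=[0,0,0,0,0,0,0,0,0,0,0,0,0,0,0,0,0,0,0,0], gripper=8.7)

```text
time: 67.85
position: [0.581, -0.2538, 0.3126]
tool_rot: [-0.004, -3.14, 0.001]
ft_force: [-0.1, -0.0, -0.4]
grip_width: 1.0
grip_force: 0.0
```

```bash
python3 - <<'E'
from h import *
to((.5,-.3,.3,np.pi))
snap('top','t9')
E
```

```text
t 67.8 pos [ 0.581  -0.2538  0.3126] yaw 3.139 q [ 0.7   0.29 -0.42  1.33  0.12  1.54  1.85] F [-0.1 -0.  -0.4] w 8.7 g 0.0
(0.5, -0.3, 0.3, 3.141592653589793) [8.1, -4.6, 1.3] -0.003
```

View pics/t9.png

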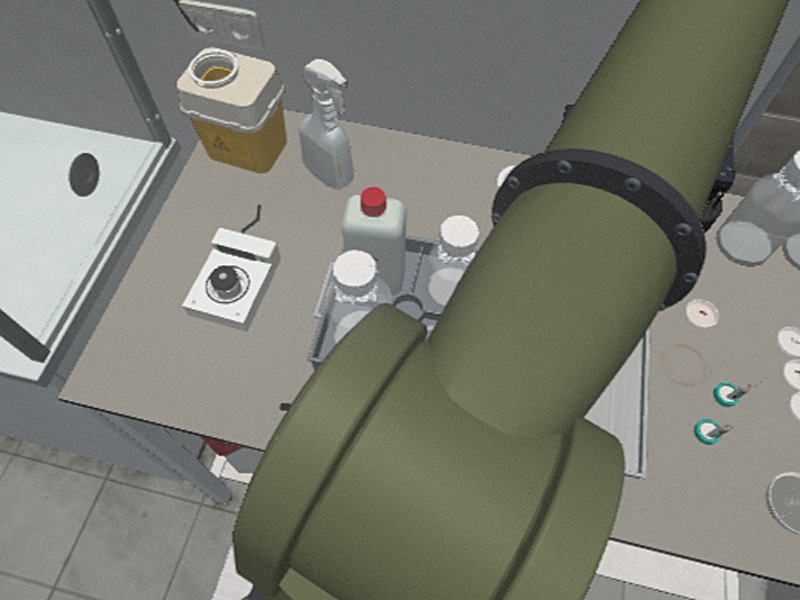

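The caps are back at (356,265), (373,195) and (459,230), the same pixels as at the start. The logger sits in the socket at (226,281), and the arm is clear of everything.

```bash
python3 -c "
from bench import workorder
print(workorder.close_job())"
```

```text
the job is handed in; nothing more can be done
None
```

The job is handed in at about 68 s: the logger is seated in the reader, all three bottles are back upright in their own cells, the petri dish stayed in its cell and everything is released; the hand-in gave no pass/fail result.

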